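Soap out of the slide-lid box

ROBOT

A 7-joint arm with a two-finger parallel gripper is mounted at the origin on the work surface. World frame = base frame: x ahead of the robot, y to its left, z up, the work surface at z = 0. Lengths are in m, angles in rad, forces in N, time in s.
With the tool pointing down it reaches from about 0.4 to 0.875 m from the base axis. Payload 4.4 kg.
Tool frame: the origin (TCP) lies at the very end of the fingers, on their centre line; the grasp point (between the pads) lies 19 mm behind it; z points along the fingers, y is the line along which they close (so a half turn about z gives the same grasp; the last joint's range is limited). The gripper opens to 85 mm and grips with 20 to 120 N. Pads are 22 mm wide; open, the fingers measure 114 mm over their backs; the gripper's body (76 mm by 85 mm) begins 54 mm behind the grasp point. The pads swing forward as they close: fully open they stand 13 mm farther back than shut.
Start: joints at [-1.299, 0.628, 0.038, 1.517, -0.027, 0.996, -0.02], TCP at [0.215, 0.613, 0.231] pointing down, gripper open.
Joint ranges: [-3.06, 3.06], [-0.37, 2.12], [-1.25, 1.32], [0.18, 2.47], [-1.1, 4.24], [0.23, 1.98], [-2.94, 2.94]. Speed limits (rad/s): [2.57, 2.57, 3.14, 3.14, 3.14, 3.14, 3.14].

INTERFACE

Orientations are given as a 3x3 rotation matrix whose columns are the frame's x, y, z axes.
In Python, from workcell import bot, get_image, calibration gives the robot as it stands. The module is installed in compiled form; this text tells all that it offers.
- The arm moves only by the tool drive_tool, never from a script. Its argument "deltas" is a list of rows, each a list of 6 numbers: the shift along the tool's x, y, z in cm, then the turn, a rotation vector about the tool's x, y, z in degrees. In form: [[tx, ty, tz, ax, ay, az], ...]. A call has 1 to 10 rows; each row shifts and turns the commanded pose from where the row before left it, along the tool's axes as they then stand; what a row does not reach is not made up. A row lasts 1/8 s, in which the tool goes at most 62.5 mm and 10.7 degrees, less where a joint would pass 70% of its speed; a pose out of reach is approached as far as the arm can. A call with a gripper value outside its range is refused whole. "hand" is the opening, from -1 (shut) to 1 (fully open), set as the call begins (left out, the last holds). The fingers move at their own pace and stop on an object; "squeeze" is the grip in N (left out, the last holds). Time passes only in rows, so rows that do not move let the fingers close. It gives the time, the measured TCP pose, the force, the opening and the grip force at its end, in the units of the state.
- bot.read_state(): the state, without advancing time (a new reading comes with each control period).
- get_image(name): name is "scene" or "side" or "wrist"; returns the picture (480x640x3 uint8, blue, green, red); there is no depth.
- calibration(name): a dict with "camera_matrix" (3x3 intrinsics, pixels), "T" (4x4, takes a point from camera to world coordinates). Camera axes: x right, y down, z forward; pixel columns grow to the right and rows downward; lengths in m; the calibration is good to about 2 mm. A picture is of the moment at which its call begins: read the wrist's pose just before it. calibration takes no time and is no camera call; for the wrist camera it gives the pose at the moment of the call.
- bot.job_done(): hands the job in; it is judged then, once.
The state is a dict: "clock": time; "joint_pos": joint angles; "qd": joint speeds; "joint_torque": joint torques, N m; "eef_pos": TCP position; "eef_rot": TCP orientation; "force": force on the tool from outside, world axes, zero at the start; "wrist_torque": the same for the moment, N m; "width": opening from 0.0 (shut) to 1.0 (fully open); "finger_force": force on a finger pad.
Only numpy, scipy, OpenCV 4.12 (cv2) and the standard library are available. Lean on these libraries where they do the work, as an engineer would, in place of code of your own. Each camera call takes 0.05 s, during which the arm holds its last target. There are 200 camera calls.

TASK

Slide the lid of the wooden slide-lid box straight out along its grooves until it is clear of the box, and lay it flat on the worktop. Then lift the bar of soap out of the box and set it down, without dropping it, in the middle of the slatted wooden soap rack, flat and lengthwise along the rack.

Things in the scene. Friction and masses are not known exactly. Their poses are not given: they have to be found in the camera images.
- box: Plain wooden box with sliding lid, fixed, 150 (x) x 150 (y) x 65 mm high (the similar knob-lidded box is a bystander). Origin: centre of underside. Lid slides out level along box +x, over the +x end wall, 50 mm high; its edges run in side grooves 50 to 59 mm up, 4 mm play sideways, 3 mm up. Inside 126 (x) x 116 mm, floor 8 mm up; rims 17 mm wide at the sides, 12 mm at the ends.
- lid_grip (a point): Middle of the bar grip on the loose lid; axes as the box's. Bar 14 (x, sliding direction) x 50 (y) x 30 mm tall; top 15 mm above this point, foot on the lid 15 mm below. Lid plate 136 (x) x 131 x 6 mm, 0.13 kg, moves easily; centre 30 mm to -x of this point, underside 21 mm below. Point starts 37 (shut) to 52 mm from the box's origin along +x, 71 mm up; the lid is free of its grooves at 173 mm.
- soap_center (a point): Centre of the hard cream bar of soap, 75 (x) x 40 (y) x 38 mm (z, up), 0.13 kg, lying on the floor of the slide-lid box, hidden by the lid at first, near the box's middle, its length (x) across the sliding direction within about 10 degrees; at least 25 mm free beside each long side. The round soap puck on the worktop is a bystander.
- rack: Slatted wooden soap rack, loose, 0.25 kg, 120 (x, its length) x 84 (y) mm: five cross slats on two runners, no rim, slat tops 14 mm above the worktop. Origin: centre of its underside, z up. The round white saucer near it is a bystander.

How it is judged:
On the way, in this order (a step that is already met when the one before it is completed fails the run):
1. the lid has been slid out of the box's open end, clear of the grooves, with the soap still in the box (x of lid_grip in the frame of box above 0.168 m and height (world z) of soap_center below 0.045 m and horizontal distance between soap_center and box below 0.06 m), for 0.1 s.
2. the soap is lifted out, clear above the box, with the lid lying flat on the worktop (height (world z) of soap_center above 0.085 m and height (world z) of lid_grip below 0.03 m and angle between lid_grip's own z axis and vertical below 0.12 rad), for 0.1 s.
At the end, for the whole second after the job is handed in: The soap lies flat on the rack's slats, its centre within 20 mm of the rack's centre and its length within 15 degrees of the rack's length; the rack stands flat on the worktop; the lid lies flat, bar up, on the worktop, off the box (horizontal distance between soap_center and rack below 0.02 m and z of soap_center in the frame of rack between 0.028 and 0.038 m and angle between the x axis of soap_center and the x axis of rack, either way round below 0.26 rad and angle between each of soap_center, lid_grip's own z axis and vertical below 0.12 rad and angle between rack's own z axis and vertical below 0.1 rad and height (world z) of rack below 0.006 m and height (world z) of lid_grip below 0.03 m); the robot touches nothing.
It fails at once if the soap is dropped or slammed onto the rack (over 60 N between them) (contact force between soap and rack above 60 N).
It also fails if it takes over 58 s, if anything falls off the work surface, if the arm or the gripper's body presses on something with over 40 N, if the wrist force passes 120 N, or if a joint passes its speed limit or range.

## Working session

There is one attempt and no reset: what is moved stays moved. The work goes in short steps, Python scripts to look and compute and a tool call to move; the robot and the scene stay as the last step left them, time stands still between calls to the robot, and variables do not carry over. Pictures are saved under pics/ and viewed, at most 10 in all, crops included, and the job is handed in when it is done.

Besides the shell and the picture viewer there is one more tool, called after "Request:" as name(argument=value, ...) on one line, values as JSON. drive_tool: Moves the arm, as the interface text tells. Its arguments: {"type":"object","properties":{"deltas":{"type":"array","items":{"type":"array","items":{"type":"number"}}},"hand":{"type":"number"},"squeeze":{"type":"number"}},"required":["deltas"]}

```bash
mkdir -p pics
cat > h.py <<'E'
import numpy as np, cv2
from workcell import bot, get_image, calibration
def ray(name,px,z,c=None):
    c=c or calibration(name); K=np.array(c["camera_matrix"]); T=np.array(c["T"])
    p=np.atleast_2d(np.array(px,float)); d=np.c_[p,np.ones(len(p))]@np.linalg.inv(K).T@T[:3,:3].T
    o=T[:3,3]; return o+d*((z-o[2])/d[:,2])[:,None]
E
python3 - <<'E'
from h import *
s=bot.read_state(); print(s['eef_pos'],s['eef_rot'],s['clock'],s['width'])
for n in("scene","side"):
    cv2.imwrite(f"pics/{n}0.png",get_image(n)); c=calibration(n); print(n,np.round(c["T"],3).tolist(),c["camera_matrix"])
E
```

```text
[0.21516425 0.61267929 0.23039517] [[-9.43488010e-01  3.31406077e-01 -6.22132341e-04]
 [ 3.31406660e-01  9.43486276e-01 -1.80916749e-03]
 [-1.25957738e-05 -1.91310664e-03 -9.99998170e-01]] 0.0 0.9963608367836682
scene [[0.868, 0.287, -0.405, 0.857], [0.496, -0.464, 0.734, -0.508], [0.022, -0.838, -0.545, 0.492], [0.0, 0.0, 0.0, 1.0]] [[497.92675849   0.         329.20481645]
 [  0.         497.92675849 241.03084976]
 [  0.           0.           1.        ]]
side [[0.972, -0.157, 0.173, 0.422], [-0.233, -0.688, 0.688, -0.447], [0.011, -0.709, -0.705, 0.575], [0.0, 0.0, 0.0, 1.0]] [[535.89673006   0.         319.69001253]
 [  0.         535.89673006 235.94966252]
 [  0.           0.           1.        ]]
```

View pics/scene0.png

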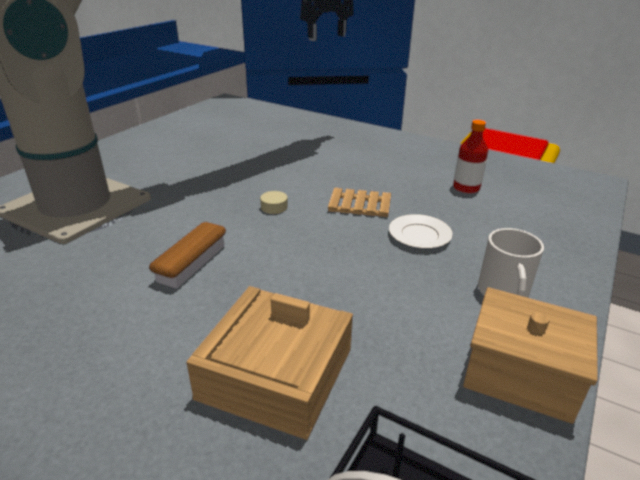

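View pics/side0.png

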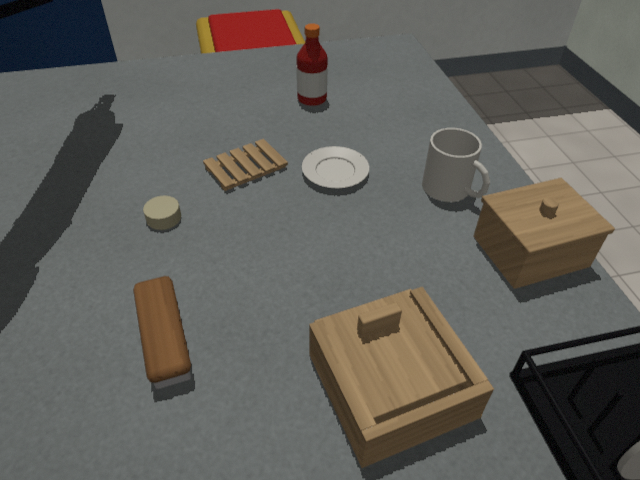

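The side view shows the slide-lid box, with rim corners near (310,325), (415,290), (490,383) and (362,432). Its grip bar is near (380,320) towards the far, open end. The rack corners are near (204,165), (265,140), (288,164) and (228,190).

Run:
```python
from h import *
def show(n,l,px,z): 
    p=ray(n,px,z)[:,:2]; print(n,l,np.round(p,3).tolist(),'mean',np.round(p.mean(0),4)); return p
p=show("side","box",[(310,325),(413,291),(490,383),(362,432)],.065); d=(p[0]+p[1]-p[2]-p[3]); print(np.degrees(np.arctan2(d[1],d[0])), np.linalg.norm(d)/2)
p=show("scene","box",[(193,362),(254,290),(352,315),(306,390)],.065)
show("side","bartop",[(358,319),(398,304),(401,311),(361,326)],.086)
show("scene","bartop",[(272,300),(277,294),(309,304),(306,311)],.086)
p=show("side","rack",[(204,165),(265,140),(288,162),(228,189)],.014); d=p[1]+p[2]-p[0]-p[3]; print(np.degrees(np.arctan2(d[1],d[0])),np.linalg.norm(d)/2)
show("side","saucer",[(335,170)],.01);show("side","puck",[(162,212)],.015);show("side","brush",[(160,330)],.03);show("side","knobbox",[(483,195),(610,230)],.07)
show("side","mug",[(450,190)],0.0)
```

```text
side box [[0.502, -0.089], [0.636, -0.068], [0.672, -0.205], [0.524, -0.226]] mean [ 0.5833 -0.1471]
101.82026758399896 0.13987440311328483
scene box [[0.533, -0.233], [0.513, -0.093], [0.651, -0.069], [0.664, -0.202]] mean [ 0.5902 -0.1492]
side bartop [[0.553, -0.108], [0.604, -0.098], [0.604, -0.108], [0.553, -0.118]] mean [ 0.5783 -0.108 ]
scene bartop [[0.561, -0.118], [0.56, -0.105], [0.605, -0.1], [0.609, -0.113]] mean [ 0.5839 -0.1089]
side rack [[0.407, 0.311], [0.52, 0.361], [0.548, 0.288], [0.439, 0.238]] mean [0.4785 0.2995]
24.206038037341802 0.12178800510774974
side saucer [[0.623, 0.253]] mean [0.6229 0.2534]
side puck [[0.334, 0.204]] mean [0.3337 0.2042]
side brush [[0.327, -0.031]] mean [ 0.3272 -0.0306]
side knobbox [[0.797, 0.075], [0.934, -0.031]] mean [0.8656 0.0219]
side mug [[0.801, 0.171]] mean [0.8005 0.1713]
```

Request:
drive_tool(deltas=[[-4.2, -4, 0, 0, 0, 0], [-4.2, -4, 0, 0, 0, 0], [-4.2, -4, 0, 0, 0, 0], [-4.2, -4, 0, 0, 0, 0], [-4.2, -4, 0, 0, 0, 0], [-4.2, -4, 0, 0, 0, 0], [-4.2, -4, 0, 0, 0, 0], [-4.2, -4, 0, 0, 0, 0], [-4.2, -4, 0, 0, 0, 0], [-4.2, -4, 0, 0, 0, 0]], hand=1)

```text
clock: 1.35
eef_pos: [0.4796, 0.095, 0.2312]
eef_rot: [[-0.944, 0.331, -0.0], [0.331, 0.944, 0.0], [0.0, 0.0, -1.0]]
force: [0.6, 0.3, -0.6]
width: 1.0
finger_force: 0.0
```

Request:
drive_tool(deltas=[[-4.2, -4, 0, 0, 0, 0], [-4.2, -4, 0, 0, 0, 0], [-4.2, -4, 0, 0, 0, 0], [-4.2, -4, 0, 0, 0, 0], [0, 0, 0, 0, 0, -10], [0, 0, 0, 0, 0, -10], [0, 0, 0, 0, 0, -9.5], [0, 0, 0, 0, 0, 0], [0, 0, 0, 0, 0, 0]])

```text
clock: 2.48
eef_pos: [0.5844, -0.11, 0.2311]
eef_rot: [[-0.985, -0.173, -0.0], [-0.173, 0.985, 0.0], [0.0, 0.0, -1.0]]
force: [-0.1, 0.2, -0.2]
width: 0.999
finger_force: 0.0
```

Run:
```python
from h import *
s=bot.read_state(); print(s['eef_pos'],np.round(s['eef_rot'],3).tolist(),s['clock']); c=calibration("wrist")
cv2.imwrite("pics/w1.png",get_image("wrist"))
import pickle; pickle.dump(c,open("c1.pkl","wb")); print(np.round(c["T"],3).tolist())
```

```text
[ 0.58438029 -0.11002357  0.23109114] [[-0.985, -0.173, -0.0], [-0.173, 0.985, 0.0], [0.0, 0.0, -1.0]] 2.475
[[-0.171, 0.944, 0.28, 0.513], [0.985, 0.164, 0.049, -0.123], [-0.0, 0.284, -0.959, 0.374], [0.0, 0.0, 0.0, 1.0]]
```

View pics/w1.png

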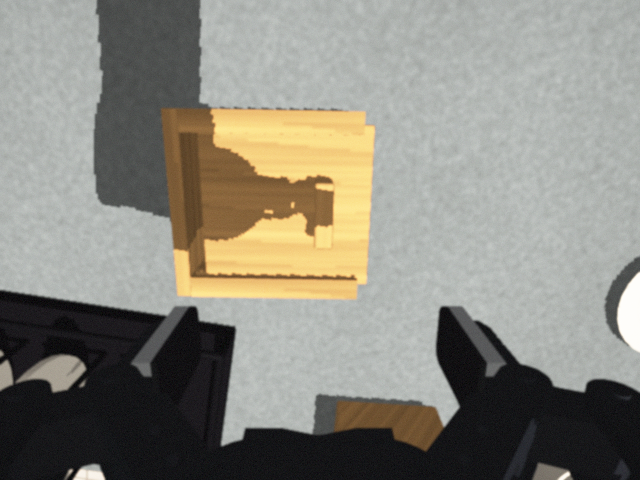

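The wrist view shows the box with rim corners near (163,109), (365,111), (357,299) and (178,297). The bar top spans (315,182) to (333,247).

Run:
```python
from h import *
import pickle; c=pickle.load(open("c1.pkl","rb"))
print(c["camera_matrix"])
p=ray("",[(315,182),(333,182),(333,247),(316,247)],.086,c)[:,:2];print(p.round(4).tolist(),p.mean(0))
d=p[2]+p[3]-p[0]-p[1];print(np.degrees(np.arctan2(d[1],d[0])),np.linalg.norm(d)/2)
p=ray("",[(163,109),(365,111),(357,299),(178,297)],.065,c)[:,:2];print(p.round(4).tolist(),p.mean(0))
d=p[1]+p[2]-p[0]-p[3];print(np.degrees(np.arctan2(d[1],d[0])),np.linalg.norm(d)/2)
K=c["camera_matrix"];T=np.linalg.inv(c["T"]);
for q in ([.5844,-.11,.2311],[.581,-.1085,.086]):
  v=K@(T[:3]@np.r_[q,1]);print(v[:2]/v[2])
```

```text
[[402.13196841   0.         318.09271533]
 [  0.         402.13196841 238.13335161]
 [  0.           0.           1.        ]]
[[0.5561, -0.1183], [0.5539, -0.1055], [0.602, -0.0966], [0.6042, -0.1092]] [ 0.57903098 -0.10742056]
10.549920034911205 0.04894889023122011
[[0.5256, -0.2365], [0.5016, -0.0906], [0.6501, -0.0665], [0.674, -0.2146]] [ 0.58781785 -0.15206223]
99.25146679299498 0.14893378689438153
[320.76928142 312.44955451]
[322.34122866 217.59127338]
```

Request:
drive_tool(deltas=[[0.5, 0.3, 4, 0, 0, 0], [0, 0, 5, 0, 0, 0], [0, 0, 4, 0, 0, 0], [0, 0, 2.5, 0, 0, 0], [0, 0, 1.3, 0, 0, 0], [0, 0, 0, 0, 0, 0], [0, 0, 0, 0, 0, 0]])

```text
clock: 3.4
eef_pos: [0.58, -0.108, 0.0644]
eef_rot: [[-0.984, -0.176, 0.002], [-0.176, 0.984, -0.0], [-0.002, -0.001, -1.0]]
force: [-0.3, -0.1, 0.2]
width: 0.996
finger_force: 0.0
```

Request:
drive_tool(deltas=[[0, 0, 0, 0, 0, 0], [0, 0, 0, 0, 0, 0], [0, 0, 0, 0, 0, 0], [0, 0, 0, 0, 0, 0], [0, 0, 0, 0, 0, 0], [0, 0, 0, 0, 0, 0], [0, 0, 0, 0, 0, 0], [0, 0, 0, 0, 0, 0]], hand=-1, squeeze=40)

```text
clock: 4.4
eef_pos: [0.5793, -0.108, 0.0635]
eef_rot: [[-0.984, -0.176, 0.0], [-0.176, 0.984, -0.0], [-0.0, -0.0, -1.0]]
force: [-0.2, -0.6, 4.6]
width: 0.16
finger_force: 40.9
```

Request:
drive_tool(deltas=[[0, 0, -0.1, 0, 0, 0], [0, 0.6, 0, 0, 0, 0], [0, 1.2, 0, 0, 0, 0], [0, 1.5, 0, 0, 0, 0], [0, 1.5, 0, 0, 0, 0]])

```text
clock: 5.03
eef_pos: [0.5703, -0.0588, 0.0642]
eef_rot: [[-0.984, -0.177, -0.0], [-0.177, 0.984, 0.001], [0.0, 0.001, -1.0]]
force: [-0.2, 0.7, -1.4]
width: 0.153
finger_force: 40.1
```

Moving smoothly.

Request:
drive_tool(deltas=[[0, 1.5, 0, 0, 0, 0], [0, 1.5, 0, 0, 0, 0], [0, 1.5, 0, 0, 0, 0], [0, 1.5, 0, 0, 0, 0], [0, 1.5, 0, 0, 0, 0], [0, 1.5, 0, 0, 0, 0], [0, 1, 0, 0, 0, 0], [0, 0.5, 0, 0, 0, 0], [0, 0, 0, 0, 0, 0]])

```text
clock: 6.15
eef_pos: [0.5522, 0.0429, 0.0643]
eef_rot: [[-0.984, -0.176, -0.0], [-0.176, 0.984, -0.0], [0.0, -0.0, -1.0]]
force: [0.1, -0.1, -0.7]
width: 0.158
finger_force: 40.1
```

Request:
drive_tool(deltas=[[0, 2.5, 0, 0, 0, 0], [0, 3, 0, 0, 0, 0], [0, 0, 1.8, 0, 0, 0], [0, 0, 1.6, 0, 0, 0], [0, 0, 0.8, 0, 0, 0], [0, 0, 0.4, 0, 0, 0], [0, 0, 0.3, 0, 0, 0], [0, 0, 0, 0, 0, 0]])

```text
clock: 7.15
eef_pos: [0.5426, 0.0967, 0.0154]
eef_rot: [[-0.984, -0.176, 0.0], [-0.176, 0.984, 0.0], [-0.0, 0.0, -1.0]]
force: [0.2, 0.9, -0.4]
width: 0.157
finger_force: 40.0
```

Request:
drive_tool(deltas=[[0, 0, 0.1, 0, 0, 0], [0, 0, 0.1, 0, 0, 0], [0, 0, 0, 0, 0, 0]])

```text
clock: 7.52
eef_pos: [0.5427, 0.097, 0.0136]
eef_rot: [[-0.984, -0.176, 0.0], [-0.176, 0.984, 0.0], [-0.0, 0.0, -1.0]]
force: [0.1, 0.3, 0.5]
width: 0.152
finger_force: 40.3
```

Request:
drive_tool(deltas=[[0, 0, 0.1, 0, 0, 0], [0, 0, 0, 0, 0, 0], [0, 0, 0, 0, 0, 0], [0, 0, 0, 0, 0, 0], [0, 0, 0, 0, 0, 0]], hand=1)

```text
clock: 8.15
eef_pos: [0.5425, 0.0969, 0.0123]
eef_rot: [[-0.984, -0.176, -0.0], [-0.176, 0.984, 0.0], [0.0, 0.0, -1.0]]
force: [0.8, 0.0, 0.5]
width: 0.999
finger_force: 0.0
```

Request:
drive_tool(deltas=[[0, 0, -2, 0, 0, 0], [0, 0, -5, 0, 0, 0], [0, 0, -6, 0, 0, 0], [0, 0, -6, 0, 0, 0], [0, -5, -1.5, 0, 0, 0], [0, -6, 0, 0, 0, 0], [0, -6, 0, 0, 0, 0], [0, -6, 0, 0, 0, 0], [0, -2, 0, 0, 0, 0], [0, 0, 0, 0, 0, 0]])

```text
clock: 9.4
eef_pos: [0.5861, -0.1506, 0.217]
eef_rot: [[-0.985, -0.173, -0.001], [-0.173, 0.985, -0.0], [0.001, 0.0, -1.0]]
force: [-0.8, 0.9, -0.3]
width: 1.004
finger_force: 0.0
```

Run:
```python
from h import *
s=bot.read_state(); print(s['eef_pos'],np.round(s['eef_rot'],3).tolist(),s['clock']); c=calibration("wrist")
cv2.imwrite("pics/w2.png",get_image("wrist"))
import pickle; pickle.dump(c,open("c2.pkl","wb"))
cv2.imwrite("pics/side2.png",get_image("side"))
```

```text
[ 0.58611573 -0.15059819  0.21700683] [[-0.985, -0.173, -0.001], [-0.173, 0.985, -0.0], [0.001, 0.0, -1.0]] 9.4
```

View pics/w2.png

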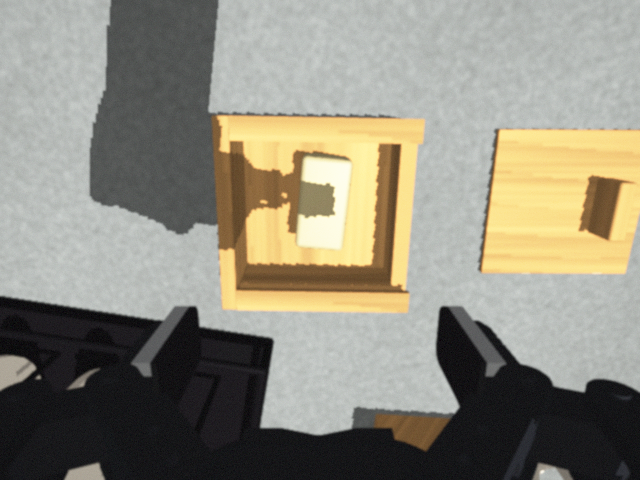

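View pics/side2.png

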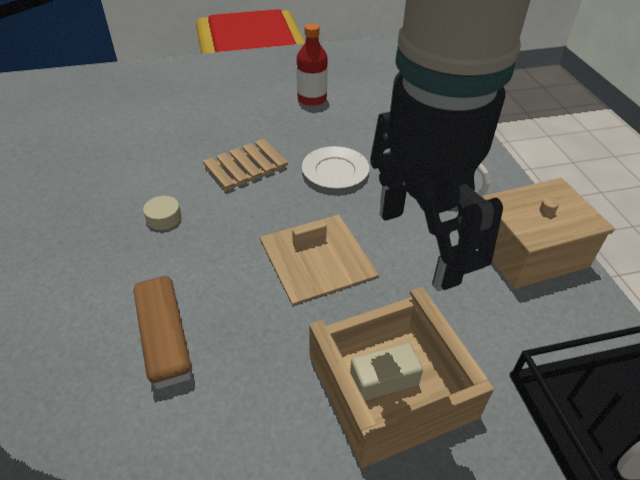

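The lid lies flat on the worktop. The soap's top face has corners near (303,156), (350,156), (342,249) and (297,248) in the wrist view.

Run:
```python
from h import *
import pickle; c=pickle.load(open("c2.pkl","rb"))
s=bot.read_state(); im=cv2.imread("pics/w2.png")
p=ray("",[(303,157),(350,157),(342,249),(297,248)],.046,c)[:,:2];print(p.round(4).tolist(),p.mean(0))
a=p[2]+p[3]-p[0]-p[1];b=p[1]+p[2]-p[0]-p[3];m=p.mean(0)
print('len dir',np.degrees(np.arctan2(a[1],a[0])),np.linalg.norm(a)/2,'short dir',np.degrees(np.arctan2(b[1],b[0])),np.linalg.norm(b)/2)
p=ray("side",[(355,365),(414,346),(420,370),(363,390)],.046)[:,:2];print(p.round(4).tolist(),p.mean(0))
R=np.array(s['eef_rot']); print(R.T@np.r_[m-s['eef_pos'][:2],0]*100)
b=ray("",[(218,116),(424,121),(409,311),(223,309)],.065,c)[:,:2];print(b.round(4).tolist(),b.mean(0))
```

```text
[[0.5443, -0.1707], [0.5381, -0.1352], [0.6122, -0.1273], [0.6177, -0.1638]] [ 0.5780739 -0.1492344]
len dir 5.75997285949499 0.07406438914585621 short dir 99.18674943394451 0.03651135879651536
[[0.5422, -0.1407], [0.6161, -0.1319], [0.6115, -0.1633], [0.5421, -0.1725]] [ 0.57797276 -0.15210269]
[ 8.60807702e-01 -1.00907599e-01  7.33542557e-05]
[[0.5248, -0.2336], [0.5033, -0.0904], [0.6488, -0.0662], [0.6727, -0.2145]] [ 0.5874034  -0.15120788]
```

Request:
drive_tool(deltas=[[0.9, -0.2, 3, 0, 0, 0], [0, 0, 4, 0, 0, 4], [0, 0, 4, 0, 0, 0], [0, 0, 3.5, 0, 0, 0], [0, 0, 2.5, 0, 0, 0], [0, 0, 2, 0, 0, 0], [0, 0, 1, 0, 0, 0], [0, 0, 0.4, 0, 0, 0], [0, 0, 0, 0, 0, 0]], hand=0.43)

```text
clock: 10.62
eef_pos: [0.5784, -0.1528, 0.0137]
eef_rot: [[-0.994, -0.107, 0.001], [-0.107, 0.994, -0.0], [-0.001, -0.0, -1.0]]
force: [-0.3, -0.2, 1.0]
width: 0.72
finger_force: 0.0
```

Request:
drive_tool(deltas=[[0, 0, 0, 0, 0, 0], [0, 0, 0, 0, 0, 0], [0, 0, 0, 0, 0, 0], [0, 0, 0, 0, 0, 0], [0, 0, 0, 0, 0, 0], [0, 0, 0, 0, 0, 0], [0, 0, 0, 0, 0, 0]], hand=-1, squeeze=50)

```text
clock: 11.5
eef_pos: [0.5787, -0.1527, 0.0143]
eef_rot: [[-0.994, -0.107, 0.001], [-0.107, 0.994, 0.0], [-0.001, -0.0, -1.0]]
force: [0.3, 0.8, 6.7]
width: 0.461
finger_force: 51.9
```

Request:
drive_tool(deltas=[[0, 0, -1, 0, 0, 0], [0, 0, -2, 0, 0, 0], [0, 0, -3, 0, 0, 0], [0, 0, -4, 0, 0, 0], [0, 0, -4, 0, 0, 0], [0, 0, -2, 0, 0, 0], [0, 0, 0, 0, 0, 0]])

```text
clock: 12.38
eef_pos: [0.5792, -0.1533, 0.176]
eef_rot: [[-0.994, -0.107, 0.005], [-0.107, 0.994, -0.001], [-0.005, -0.002, -1.0]]
force: [-0.5, 0.4, -1.0]
width: 0.465
finger_force: 51.2
```

Request:
drive_tool(deltas=[[0.5, 3, 0, 0, 0, 0], [0.5, 5, 0, 0, 0, 0], [0.6, 5, 0, 0, 0, 0], [0.6, 5, 0, 0, 0, 0], [0.6, 5, 0, 0, 0, 0], [0.6, 5, 0, 0, 0, 0], [0.6, 5, 0, 0, 0, 0], [0.6, 5, 0, 0, 0, 0], [0.5, 5, 0, 0, 0, 0], [0, 3, 0, 0, 0, 0]])

```text
clock: 13.62
eef_pos: [0.4759, 0.3019, 0.1723]
eef_rot: [[-0.994, -0.111, -0.002], [-0.111, 0.994, -0.0], [0.002, 0.0, -1.0]]
force: [-0.2, 0.2, -1.7]
width: 0.459
finger_force: 51.1
```

Request:
drive_tool(deltas=[[0, 0, 0, 0, 0, -9], [0, 0, 0, 0, 0, -9], [0, 0, 0, 0, 0, 0], [0, 0, 0, 0, 0, 0]])

```text
clock: 14.12
eef_pos: [0.4778, 0.2986, 0.1728]
eef_rot: [[-0.914, -0.406, -0.001], [-0.406, 0.914, -0.001], [0.001, -0.0, -1.0]]
force: [-0.1, -0.7, -1.8]
width: 0.459
finger_force: 51.1
```

Run:
```python
from h import *
s=bot.read_state(); print(s['eef_pos'],np.round(s['eef_rot'],3).tolist(),s['clock'],s['width']); c=calibration("wrist")
cv2.imwrite("pics/w3.png",get_image("wrist"))
import pickle; pickle.dump(c,open("c3.pkl","wb"))
```

```text
[0.47783413 0.2986213  0.17283773] [[-0.914, -0.406, -0.001], [-0.406, 0.914, -0.001], [0.001, -0.0, -1.0]] 14.125 0.4589560851138065
```

View pics/w3.png

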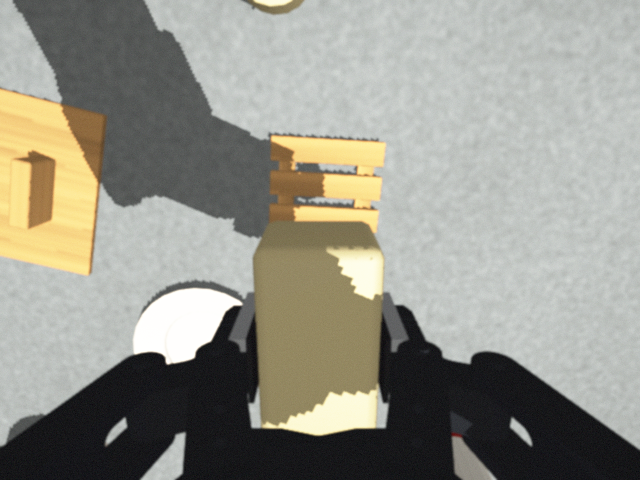

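The wrist view shows the soap held and aligned with the rack. The rack's near end corners are at (270,134) and (386,142), and the soap's near end runs from its bottom edge at row 222 to its top edge at about row 250.

Run:
```python
from h import *
import pickle; c=pickle.load(open("c3.pkl","rb"))
s=bot.read_state(); R=np.array(s['eef_rot']);e=np.array(s['eef_pos'])
p=ray("",[(270,134),(386,142),(378,232)],.014,c);m=(p[0]+p[1])/2
w=p[1]-p[0]; th=np.degrees(np.arctan2(w[1],w[0])); l=p[2]-p[1]
print(p.round(4).tolist(),np.linalg.norm(w),'len dir from end edge',th-90,'from side',np.degrees(np.arctan2(l[1],l[0])))
for a in(th-90,np.degrees(np.arctan2(l[1],l[0])),24.2):
  ctr=m[:2]+.06*np.array([np.cos(np.radians(a)),np.sin(np.radians(a))]); print(a,ctr,R.T@np.r_[ctr-e[:2],0]*100)
q=ray("",[(270,222),(365,222)],.1665,c); q2=ray("",[(258,252),(382,250)],.2045,c)
print('soap end in tool cm',(R.T@(q-e).T).T*100,(R.T@(q2-e).T).T*100)
print(np.degrees(np.arctan2(R[1,1],R[0,1]))-90)
```

```text
[[0.4352, 0.2405, 0.014], [0.4062, 0.3201, 0.014], [0.4698, 0.345, 0.014]] 0.08476669292093819 len dir from end edge 20.03067977069456 from side 21.37942850593407
20.03067977069456 [0.47709025 0.30085536] [-1.18358399e-02  2.25663999e-01 -5.73164934e-05]
21.37942850593407 [0.4765909  0.30217651] [-1.99595202e-02  3.66667548e-01 -9.36759570e-05]
24.2 [0.4754469  0.30489935] [-2.62100697e-02  6.61941122e-01 -1.61748364e-04]
soap end in tool cm [[ 3.52804287 -1.92988569  0.64940557]
 [ 3.51947233  1.70358786  0.64861915]] [[ 3.5906733  -1.84059552 -3.1505678 ]
 [ 3.64362175  1.77060417 -3.15130332]]
24.002418242719827
```

Request:
drive_tool(deltas=[[0, 0.2, 2, 0, 0, 1.5], [0, 0, 4, 0, 0, 0], [0, 0, 4, 0, 0, 0], [0, 0, 2.5, 0, 0, 0], [0, 0, 1.2, 0, 0, 0], [0, 0, 0.6, 0, 0, 0], [0, 0, 0.3, 0, 0, 0], [0, 0, 0, 0, 0, 0], [0, 0, 0, 0, 0, 0]])

```text
clock: 15.3
eef_pos: [0.4777, 0.3013, 0.028]
eef_rot: [[-0.923, -0.385, 0.001], [-0.385, 0.923, 0.001], [-0.001, 0.0, -1.0]]
force: [-0.2, 0.2, -1.8]
width: 0.461
finger_force: 51.2
```

Request:
drive_tool(deltas=[[0, 0, 0.2, 0, 0, 0], [0, 0, 0.1, 0, 0, 0], [0, 0, 0, 0, 0, 0], [0, 0, 0, 0, 0, 0]])

```text
clock: 15.8
eef_pos: [0.4772, 0.301, 0.0243]
eef_rot: [[-0.923, -0.385, -0.0], [-0.385, 0.923, -0.0], [0.0, 0.0, -1.0]]
force: [-0.1, -1.1, -1.6]
width: 0.462
finger_force: 51.2
```

Request:
drive_tool(deltas=[[0, 0, 0.1, 0, 0, 0], [0, 0, 0.1, 0, 0, 0], [0, 0, 0, 0, 0, 0], [0, 0, 0, 0, 0, 0]])

```text
clock: 16.3
eef_pos: [0.4772, 0.301, 0.0223]
eef_rot: [[-0.923, -0.385, -0.0], [-0.385, 0.923, 0.0], [0.0, 0.0, -1.0]]
force: [-1.1, 1.4, -1.4]
width: 0.457
finger_force: 51.2
```

Request:
drive_tool(deltas=[[0, 0, 0.1, 0, 0, 0], [0, 0, 0, 0, 0, 0], [0, 0, 0, 0, 0, 0]])

```text
clock: 16.68
eef_pos: [0.4772, 0.3009, 0.0213]
eef_rot: [[-0.923, -0.385, -0.0], [-0.385, 0.923, -0.0], [0.0, 0.0, -1.0]]
force: [0.3, 1.0, -1.3]
width: 0.46
finger_force: 51.2
```

Request:
drive_tool(deltas=[[0, 0, 0.1, 0, 0, 0], [0, 0, 0, 0, 0, 0], [0, 0, 0, 0, 0, 0]])

```text
clock: 17.05
eef_pos: [0.4773, 0.301, 0.0203]
eef_rot: [[-0.923, -0.385, 0.0], [-0.385, 0.923, 0.0], [-0.0, 0.0, -1.0]]
force: [-0.6, 0.4, -2.0]
width: 0.46
finger_force: 51.3
```

Request:
drive_tool(deltas=[[0, 0, 0.1, 0, 0, 0], [0, 0, 0, 0, 0, 0], [0, 0, 0, 0, 0, 0]])

```text
clock: 17.42
eef_pos: [0.4773, 0.301, 0.0202]
eef_rot: [[-0.923, -0.385, 0.0], [-0.385, 0.923, 0.0], [-0.0, 0.0, -1.0]]
force: [-1.5, -0.7, 5.9]
width: 0.459
finger_force: 52.3
```

Request:
drive_tool(deltas=[[0, 0, 0.05, 0, 0, 0], [0, 0, 0, 0, 0, 0], [0, 0, 0, 0, 0, 0]])

```text
clock: 17.8
eef_pos: [0.4773, 0.301, 0.0202]
eef_rot: [[-0.923, -0.385, 0.0], [-0.385, 0.923, 0.0], [-0.0, 0.0, -1.0]]
force: [-2.3, -1.5, 10.7]
width: 0.46
finger_force: 53.0
```

Contact made at the expected height. Releasing: back off the preload, then open partly.

Request:
drive_tool(deltas=[[0, 0, -0.1, 0, 0, 0], [0, 0, 0, 0, 0, 0]])

```text
clock: 18.05
eef_pos: [0.4773, 0.301, 0.0202]
eef_rot: [[-0.923, -0.385, 0.0], [-0.385, 0.923, 0.0], [-0.0, 0.0, -1.0]]
force: [-1.8, -0.1, 6.3]
width: 0.461
finger_force: 52.1
```

Request:
drive_tool(deltas=[[0, 0, 0, 0, 0, 0], [0, 0, 0, 0, 0, 0], [0, 0, 0, 0, 0, 0], [0, 0, 0, 0, 0, 0]], hand=0.5)

```text
clock: 18.55
eef_pos: [0.4772, 0.3009, 0.0197]
eef_rot: [[-0.923, -0.385, -0.0], [-0.385, 0.923, -0.0], [0.0, -0.0, -1.0]]
force: [0.9, 1.1, -0.2]
width: 0.753
finger_force: 0.0
```

Request:
drive_tool(deltas=[[0, 0, -1, 0, 0, 0], [0, 0, -3, 0, 0, 0], [0, 0, -5, 0, 0, 0], [0, 0, -6, 0, 0, 0], [0, 0, -3, 0, 0, 0], [0, 5, 0, 0, 0, 0], [0, 5, 0, 0, 0, 0], [0, 0, 0, 0, 0, 0], [0, 0, 0, 0, 0, 0]])

```text
clock: 19.68
eef_pos: [0.4388, 0.3926, 0.2001]
eef_rot: [[-0.923, -0.385, 0.0], [-0.385, 0.923, -0.001], [-0.0, -0.001, -1.0]]
force: [1.5, 0.3, -0.1]
width: 0.75
finger_force: 0.0
```

Run:
```python
from h import *
im=get_image("side"); a=cv2.resize(im[90:340,150:450],(600,500)); cv2.imwrite("pics/side4.png",a)
print(bot.read_state()['clock'],bot.read_state()['eef_pos'])
```

```text
19.725 [0.43933136 0.39189139 0.20001985]
```

View pics/side4.png

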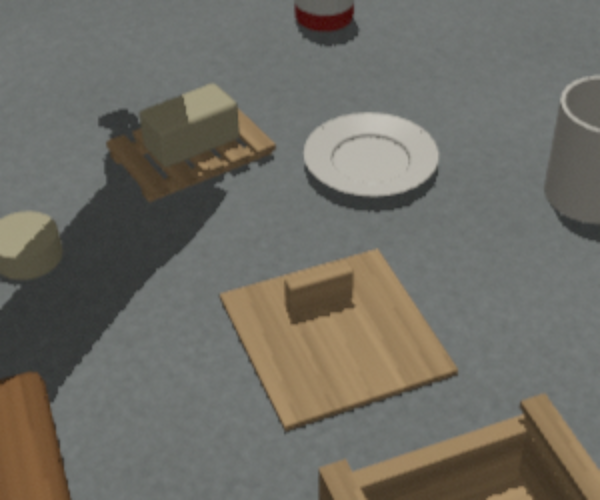

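The soap lies flat and lengthwise on the rack, with its top face centred near full-image pixel (244,143). The lid is flat on the worktop.

Run:
```python
from h import *
f=lambda P:[(x/2+150,y/2+90) for x,y in P]
a=ray("side",f([(140,104),(213,85),(238,107),(160,132)]),.052)[:,:2]
r=ray("side",f([(107,147),(275,148),(152,199)]),.014)[:,:2]; ctr=(r[0]+r[1])/2
d=np.linalg.norm(a.mean(0)-ctr); print(a.mean(0),ctr,d)
if d<.014: print(bot.job_done())
```

```text
[0.47774645 0.30441642] [0.47617598 0.29880153] 0.005830378271745831
the job is handed in; nothing more can be done
None
```

The lid is out and flat on the worktop, the soap lies flat and lengthwise on the rack (about 6 mm from its centre by the side camera), and the job was handed in at about 20 s; the verdict was not shown.

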